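Start the fume extractor at speed 4

ROBOT

A 6-joint arm with a two-finger parallel gripper is mounted at the origin on a cart in front of the work surface, level with it; the furniture and walls round the work are solid. World frame = base frame: x ahead of the robot, y to its left, z up, the work surface at z = 0. Lengths are in m, angles in degrees, forces in N, time in s.
With the tool pointing down it reaches from about 0.35 to 0.925 m from the base axis. Payload 6.4 kg.
Tool frame: the origin (TCP) lies at the very end of the fingers, on their centre line; the grasp point (between the pads) lies 19 mm behind it; z points along the fingers, y is the line along which they close (so a half turn about z gives the same grasp; the last joint's range is limited). The gripper opens to 85 mm and grips with 20 to 120 N. Pads are 22 mm wide; open, the fingers measure 114 mm over their backs; the gripper's body (76 mm by 85 mm) begins 54 mm behind the grasp point. The pads swing forward as they close: fully open they stand 13 mm farther back than shut.
Start: joints at [61.53, 14.043, 89.255, -0, 76.702, -9.975], TCP at [0.206, 0.616, 0.231] pointing down, gripper open.
Joint ranges: [-179.41, 179.41], [-58.25, 129.5], [7.25, 145.43], [-54.29, 234.29], [11.92, 165.04], [-157.13, 157.13]. Speed limits (degrees/s): [147.25, 147.25, 180, 180, 180, 180].

INTERFACE

Orientations are given as [roll, pitch, yaw] about the fixed x, y, z axes, in that order (R = Rz(yaw) Ry(pitch) Rx(roll)).
In Python, from station import status, snapshot, camera_info, bot gives the robot as it stands.
- The arm moves only by the shell command python3 -m crank 'ROWS' [FORCE]. ROWS is a JSON object whose one key "deltas" holds a list of rows, each a list of 3 entries, a list of its own where there are three numbers: the shift along the world's x, y, z in m, then the turn, a rotation vector about the world's x, y, z in degrees, then the opening, from 0 (shut) to 1 (fully open). A call has 1 to 12 rows; each row shifts and turns the commanded pose from where the row before left it; what a row does not reach is not made up. A row lasts 1/10 s, in which the tool goes at most 50 mm and 8.59 degrees, less where a joint would pass 70% of its speed; a pose out of reach is approached as far as the arm can. A call is refused whole if a number of a shift passes 0.05 or a number of a turn 8.59, either way. A call with a gripper value outside its range is refused whole. The fingers move at their own pace and stop on an object; FORCE is the grip in N (left out, the last holds). Time passes only in rows, so rows that do not move let the fingers close. It gives the time, the measured TCP pose, the force, the opening and the grip force at its end, in the units of the state.
- status.sense(): the state, without advancing time (a new reading comes with each control period).
- snapshot(name): name is "scene" or "top" or "wrist"; returns the picture (420x560x3 uint8, blue, green, red); there is no depth.
- camera_info(name): a dict with "camera_matrix" (3x3 intrinsics, pixels), "distortion" ([k1, k2, p1, p2, k3] as OpenCV has them; the pictures are not rectified), "eye" and "attitude" of the camera in the world; the wrist camera has in their place "T_tool_cam" (4x4, takes a point from camera to tool coordinates, whose origin is the TCP and whose axes are the flange's). Camera axes: x right, y down, z forward; pixel columns grow to the right and rows downward; lengths in m; the calibration is good to about 2 mm. A picture is of the moment at which its call begins: read the wrist's pose just before it. camera_info takes no time and is no camera call.
- bot.close_job(): hands the job in; it is judged then, once.
The state is a dict: "time": time; "joints": joint angles; "dq": joint speeds; "effort": joint torques, N m; "position": TCP position; "tool_rot": TCP orientation; "ft_force": force on the tool from outside, world axes, zero at the start; "torque": the same for the moment, N m; "width": opening from 0.0 (shut) to 1.0 (fully open); "gripper_force": force on a finger pad.
Only numpy, scipy, OpenCV 4.12 (cv2) and the standard library are available. Lean on these libraries where they do the work, as an engineer would, in place of code of your own. Each camera call takes 0.05 s, during which the arm holds its last target. There are 200 camera calls.

TASK

Get the fume extractor ready for soldering: slide its air-inlet shutter fully open, back against the stop, and turn the fan selector to speed 4. Off is the left-hand stop, and every click clockwise is one speed more. Leave the other things on the counter where they are.

Things in the scene. Friction and masses are not known exactly. Their poses are not given: they have to be found in the camera images.
- extractor: Bench fume extractor: grey cabinet fixed to the counter, 180 (x, depth) x 270 (y, width) x 80 high; a duct spigot, dia 72, stands 45 out of the right half of its rear face. Origin: centre of its underside, at counter height; x points to its rear, away from the robot (within 15 degrees), y to its left, z up. On its flat top: fan selector (axis at x -5, y -50) and inlet shutter (centred on y +88).
- selector (a joint): Fan selector: black one-sided lever on a hub, vertical axis; rad, growing clockwise from above, 0 (left stop) to 3.142 (right stop). Seven spring detents 0.5236 apart: 0 off, 0.524 speed 1, 1.047 = 2, 1.571 = 3, 2.094 = 4, 2.618 = 5, 3.142 = 6. It starts in off, 1 or 2. Past half-way to the next detent it snaps into it; let go, it stays there.
- selector_axis (a point): On the selector's axis at mid-height of the lever, 22 above the panel, 102 above the counter. Hub: dia 50 at the panel, 42 at its top 36 above the panel. Marks on the panel at radius 72: a ring at off, a short black bar at each speed. A push of about 4 to 8 N at radius 50 takes it over a detent.
- lever_end (a point): Middle of the lever's outer end, radius 65 from the axis, 22 above the panel. The lever is 14 wide and stands 10 to 34 above the panel; its upright flanks are free from radius 25 to 65. It points along the extractor's +y (left) at off, +x (away) at speed 3, -y (right) at speed 6.
- shutter (a joint): Inlet shutter: aluminium plate 76 x 68 sliding on the panel between two rails 9 high, along the extractor's +x; value in m: 0 shut over the slots, nearest the robot; 0.080 fully open, against its rear stop. Starts at 0 to 0.025, stays where it is left; about 3 N moves it.
- shutter_tab (a point): Middle of the top edge of the shutter's upright tab, 35 above the panel, 115 above the counter. The tab is 6 thick (extractor's x), 50 wide (its y), and stands 6 to 35 above the panel; its flat face looks to the robot. At joint value 0 it lies at x -41, y +88 of the extractor.
- flux_jar: Bystander: small round jar, dia 42, 27 high (mm); loose, on the counter in front of the extractor's right half; origin: centre of its underside.
- brush: Bystander: black anti-static brush, 132 x 34 x 12 (mm); loose, on the counter in front of the extractor, lying along its front face; origin: centre of its underside.
- bottle: Bystander: white bottle, dia 62, 116 high (mm); loose, on the counter to the left of the extractor; origin: centre of its underside.
- spool: Bystander: solder spool, dia 54, 27 high (mm); loose, on the counter to the left of the extractor; origin: centre of its underside.
- tray: Bystander: black parts tray, 90 x 130 x 16 (mm); loose, on the counter just right of the extractor; origin: centre of its underside.
- tape: Bystander: roll of tape, dia 100, 25 high (mm); loose, on the counter to the left of the extractor; origin: centre of its underside.
- phone: Bystander: blue phone, 145 x 72 x 11 (mm); loose, on the counter to the left of the extractor; origin: centre of its underside.

How it is judged (in metres and radians):
At the end, for the whole second after the job is handed in: The selector rests in the detent of speed 4 (2.094 rad, within 0.15 rad) and the shutter is open to within 6 mm of its stop (joint above 0.074 m) (value of joint selector between 1.944 and 2.244 rad and value of joint shutter above 0.074 m and velocity of joint selector between -0.1 and 0.1 rad/s); the robot touches nothing.
It fails at once if a bystander is pushed more than 30 mm from its place, or tipped over (distance of any of flux_jar, brush, bottle, spool, tray, tape, phone from where it was at the start of the episode above 0.03 m or angle between any of flux_jar, brush, bottle, spool, tray, tape, phone's own z axis and vertical above 0.6 rad).
It also fails if it takes over 51 s, if anything falls off the work surface, if the arm or the gripper's body presses on something with over 40 N, if the wrist force passes 120 N, or if a joint passes its speed limit or range.

## Working session

There is one attempt and no reset: what is moved stays moved. The work goes in short steps, Python scripts to look and compute and a shell command to move; the robot and the scene stay as the last step left them, time stands still between calls to the robot, and variables do not carry over. Pictures are saved under pics/ and viewed, at most 10 in all, crops included, and the job is handed in when it is done.

```bash
mkdir -p pics
python3 - <<'E'
from station import status,snapshot,camera_info
import cv2
print(status.sense())
for n in("scene","top"):
    cv2.imwrite(f"pics/{n}1.png",snapshot(n)); print(n,camera_info(n))
print(camera_info("wrist"))
E
```

```text
{'time': 0.0, 'joints': array([ 6.15291003e+01,  1.40848176e+01,  8.93253263e+01,  1.29447552e-04,
        7.67024870e+01, -9.97700899e+00]), 'dq': array([ 0.09721859, -0.07319016, -0.03880823,  0.04533657,  0.06081756,
       -0.00132231]), 'effort': array([-2.40440742e-03, -4.29502380e+01, -3.26125824e+01, -2.72249945e-04,
        5.28515011e-03,  1.11372671e-05]), 'position': array([0.20592286, 0.61592483, 0.23016864]), 'tool_rot': array([-1.79889094e+02, -1.96376437e-02,  1.61506060e+02]), 'ft_force': array([-0.56653702, -0.19999626,  0.39132532]), 'torque': array([-0.01727963,  0.03637955,  0.04810979]), 'gripper_force': 0.0, 'width': 0.9960885228206172}
scene {'camera_matrix': array([[434.48629965,   0.        , 277.38836429],
       [  0.        , 434.48629965, 217.36968875],
       [  0.        ,   0.        ,   1.        ]]), 'distortion': array([-0.12913381,  0.        ,  0.        ,  0.        ,  0.        ]), 'eye': array([-0.13406498, -0.4704112 ,  0.86980372]), 'attitude': array([-134.98250248,   -0.29921791,  -56.04053504])}
top {'camera_matrix': array([[466.31952521, 
[... 258 characters left out ...]
8,  1.41656031]), 'attitude': array([-176.92866641,    0.91562966,  -88.69744513])}
{'camera_matrix': array([[297.74724525,   0.        , 277.12100793],
       [  0.        , 297.74724525, 204.79715397],
       [  0.        ,   0.        ,   1.        ]]), 'distortion': array([-0.05212628,  0.        ,  0.        ,  0.        ,  0.        ]), 'T_tool_cam': array([[-5.32630493e-05, -9.48328300e-01, -3.17290770e-01,
         8.21142827e-02],
       [ 9.99999998e-01, -4.55832697e-05, -3.16275971e-05,
        -3.08161147e-04],
       [ 1.55301946e-05, -3.17290771e-01,  9.48328301e-01,
        -1.41637959e-01],
       [ 0.00000000e+00,  0.00000000e+00,  0.00000000e+00,
         1.00000000e+00]])}
```

View pics/top1.png

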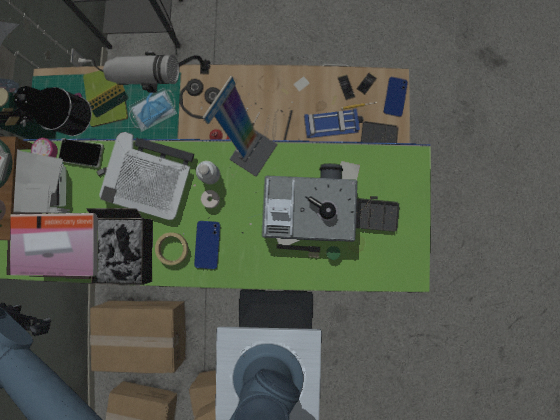

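View pics/scene1.png

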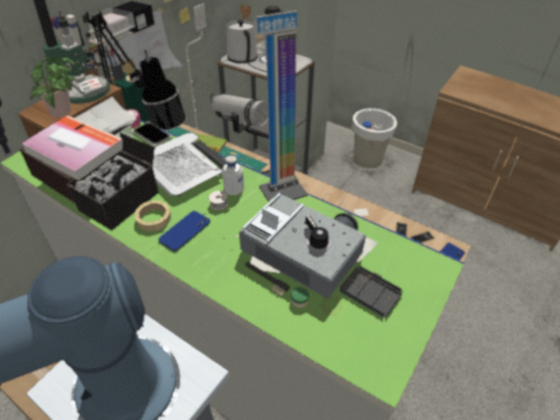

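The extractor is at about (310,208) in the top image, with its lever pointing up-left near (318,205). A tall sign stands behind it at left. I'll enlarge the extractor.

Run:
```python
import cv2
a=cv2.imread("pics/top1.png")[160:270,255:405]
b=cv2.imread("pics/scene1.png")[190:310,235:410]
cv2.imwrite("pics/c1.png",cv2.resize(a,None,fx=5.3,fy=5.3,interpolation=cv2.INTER_CUBIC))
cv2.imwrite("pics/c2.png",cv2.resize(b,None,fx=4.5,fy=4.5,interpolation=cv2.INTER_CUBIC))
```

```text
(no output)
```

View pics/c1.png

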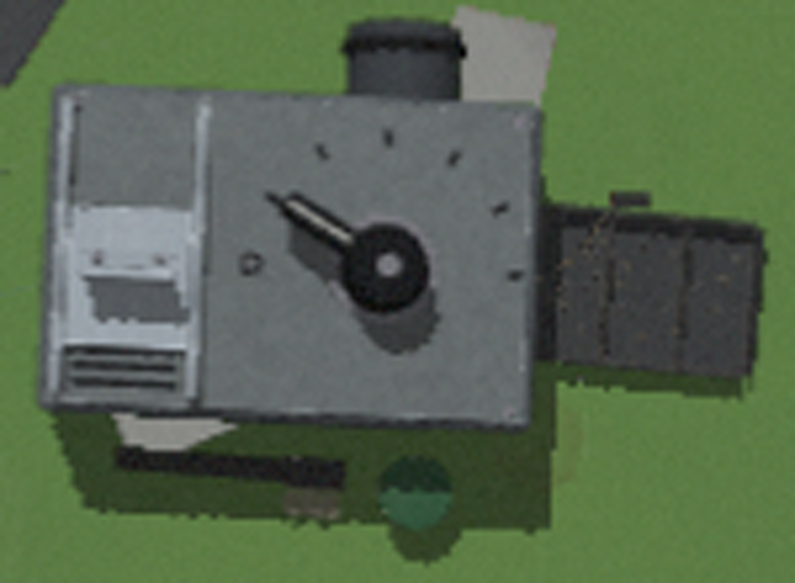

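View pics/c2.png

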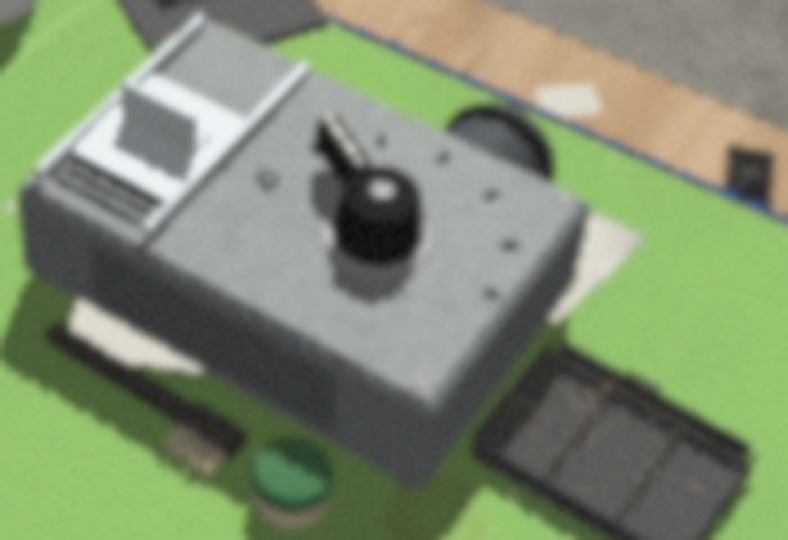

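Lever is at speed 1: marks 2–6 are visible at crop (320,152), (388,138), (455,158), (500,208) and (515,275), and the off ring is at (251,263). The tab edge is near (137,275). Next I'll fit the extractor's pose.

```bash
cat > h.py <<'E'
import numpy as np,cv2
from scipy.spatial.transform import Rotation as R
from station import camera_info
def proj(P,n):
    c=camera_info(n);A=R.from_euler('xyz',c["attitude"],degrees=True).as_matrix()
    Q=(np.atleast_2d(P)-c["eye"])@A
    return cv2.projectPoints(Q,np.zeros(3),np.zeros(3),c["camera_matrix"],c["distortion"])[0][:,0]
def ray(px,n,z):
    c=camera_info(n);A=R.from_euler('xyz',c["attitude"],degrees=True).as_matrix()
    d=cv2.undistortPoints(np.float64(px).reshape(-1,1,2),c["camera_matrix"],c["distortion"])[:,0]
    d=np.c_[d,np.ones(len(d))]@A.T
    return c["eye"]+d*((z-c["eye"][2])/d[:,2])[:,None]
def w(q,p):  # extractor->world
    c,s=np.cos(q[2]),np.sin(q[2]);p=np.atleast_2d(p)
    return np.c_[q[0]+c*p[:,0]-s*p[:,1],q[1]+s*p[:,0]+c*p[:,1],p[:,2]]
E
python3 - <<'E'
from h import *
from scipy.optimize import least_squares
a=np.array([0,2,3,4,5,6])*np.pi/6
M=np.c_[-.005+.072*np.sin(a),-.05+.072*np.cos(a),a*0+.08]
C=np.array([[.09,.135,.08],[.09,-.135,.08],[-.09,-.135,.08],[-.09,.135,.08]])
P=np.r_[M,C]
t=(np.array([[251,263],[320,152],[388,138],[455,158],[500,208],[515,275],[55,90],[540,105],[525,425],[42,408]])+.5)/5.3-.5+[255,160]
s=(np.array([[267,180],[380,141],[443,158],[490,195],[509,245],[490,294],[200,15],[585,208],[432,402],[28,185]])+.5)/4.5-.5+[235,190]
fs={"t":lambda q:(proj(w(q,P),"top")-t).ravel(),"s":lambda q:(proj(w(q,P),"scene")-s).ravel()}
fs["b"]=lambda q:np.r_[fs["t"](q),fs["s"](q)]
for k in fs:
    r=least_squares(fs[k],[.45,-.1,0],loss='soft_l1'); print(k,r.x,np.degrees(r.x[2]),np.abs(r.fun).max(),np.sqrt((r.fun**2).mean()))
q=r.x;np.save("q.npy",q);cs,sn=np.cos(q[2]),np.sin(q[2])
def ext(p):d=p[:,:2]-q[:2];return np.c_[cs*d[:,0]+sn*d[:,1],-sn*d[:,0]+cs*d[:,1]]
T=(np.array([[80,275],[195,277]])+.5)/5.3-.5+[255,160]
print("tab top",ext(ray(T,"top",.115)))
S=(np.array([[123,85],[200,133]])+.5)/4.5-.5+[235,190]
print("tab scene",ext(ray(S,"scene",.115)))
L=(np.array([[278,200]])+.5)/5.3-.5+[255,160]
print("lever",ext(ray(L,"top",.102)))
print("axis,tab0",w(q,[[-.005,-.05,.102],[-.041,.088,.115],[.039,.088,.115]]))
for r in [.5236*k for k in range(7)]: print(round(r,2),w(q,[[-.005+.055*np.sin(r),-.05+.055*np.cos(r),.1]]).round(3))
E
```

```text
t [ 0.51425981 -0.11326024 -0.01867811] -1.0701770122813592 1.7237334075966828 0.7685211841119656
s [ 0.51558257 -0.11229771 -0.02527544] -1.4481762769722037 3.651049201350105 1.2709768879904368
b [ 0.51488151 -0.11273404 -0.02343485] -1.3427180868584265 3.695594278886091 1.0725152270911908
tab top [[-0.01788066  0.1120458 ]
 [-0.01619178  0.05137819]]
tab scene [[-0.01858292  0.11015693]
 [-0.02441941  0.05354898]]
lever [[0.02767693 0.00889655]]
axis,tab0 [[ 0.50871125 -0.16260315  0.102     ]
 [ 0.47595485 -0.02379746  0.115     ]
 [ 0.55593288 -0.02567208  0.115     ]]
0.0 [[ 0.51  -0.108  0.1  ]]
0.52 [[ 0.537 -0.116  0.1  ]]
1.05 [[ 0.557 -0.136  0.1  ]]
1.57 [[ 0.564 -0.164  0.1  ]]
2.09 [[ 0.556 -0.191  0.1  ]]
2.62 [[ 0.535 -0.211  0.1  ]]
3.14 [[ 0.507 -0.218  0.1  ]]
```

```bash
python3 -m crank '{"deltas":[[[0.016,-0.043,0],[0,0,1.4],0],[[0.016,-0.043,0],[0,0,1.4],0],[[0.016,-0.043,0],[0,0,1.4],0],[[0.016,-0.043,0],[0,0,1.4],0],[[0.016,-0.043,0],[0,0,1.4],0],[[0.016,-0.043,0],[0,0,1.4],0],[[0.016,-0.043,0],[0,0,1.4],0],[[0.016,-0.043,0],[0,0,1.4],0],[[0.016,-0.043,0],[0,0,1.4],0],[[0.016,-0.043,0],[0,0,1.4],0],[[0.016,-0.043,0],[0,0,1.4],0],[[0.016,-0.043,0],[0,0,1.4],0]]}' 40
```

```text
time: 1.3
position: [0.3982, 0.0987, 0.2312]
tool_rot: [180.0, 0.0, 178.4]
ft_force: [1.0, 0.8, -0.3]
width: -0.005
gripper_force: 0.0
```

```bash
python3 -m crank '{"deltas":[[[0.016,-0.041,0],[0,0,0],0],[[0.016,-0.041,0],[0,0,0],0],[[0.016,-0.041,0],[0,0,0],0],[[0,0,-0.04],[0,0,0],0],[[0,0,-0.04],[0,0,0],0],[[0,0,-0.03],[0,0,0],0],[[0,0,0],[0,0,0],0]]}'
python3 - <<'E'
from station import snapshot
import cv2
a=cv2.imread("pics/top1.png")
cv2.imwrite("pics/w1.png",snapshot("wrist"))
E
```

```text
time: 2.0
position: [0.4424, -0.0216, 0.1167]
tool_rot: [179.8, -0.6, 178.3]
ft_force: [-0.2, 0.1, 0.7]
width: -0.0
gripper_force: 0.0
```

View pics/w1.png

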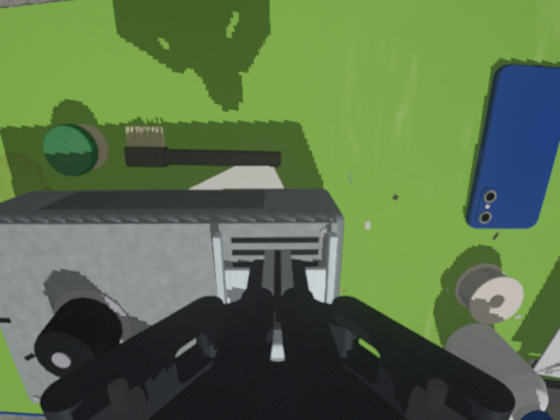

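Fingers are centred between the shutter rails, at about (277,270). Lowering, then pushing.

```bash
python3 -m crank '{"deltas":[[[0,0,-0.02],[0,0,0],0],[[0.015,0,0],[0,0,0],0],[[0.015,0,0],[0,0,0],0],[[0.01,0,0],[0,0,0],0],[[0.01,0,0],[0,0,0],0],[[0.01,-0.001,0],[0,0,0],0],[[0.01,0,0],[0,0,0],0],[[0.01,-0.001,0],[0,0,0],0],[[0.01,0,0],[0,0,0],0],[[0.005,0,0],[0,0,0],0],[[0,0,0],[0,0,0],0]]}'
```

```text
time: 3.15
position: [0.5421, -0.0247, 0.1012]
tool_rot: [-180.0, 0.1, 178.3]
ft_force: [-0.9, -0.9, 0.3]
width: 0.001
gripper_force: 0.0
```

```bash
python3 -m crank '{"deltas":[[[0.003,0,0],[0,0,0],0],[[0,0,0],[0,0,0],0]]}'; python3 -m crank '{"deltas":[[[0.003,0,0],[0,0,0],0],[[0,0,0],[0,0,0],0]]}'
```

```text
time: 3.35
position: [0.5424, -0.0246, 0.1011]
tool_rot: [-180.0, -0.3, 178.3]
ft_force: [-10.1, -0.8, 6.8]
width: -0.001
gripper_force: 5.0
time: 3.55
position: [0.5426, -0.0246, 0.1011]
tool_rot: [-180.0, -0.8, 178.4]
ft_force: [-23.3, -1.4, 17.3]
width: -0.003
gripper_force: 11.4
```

Shutter is at its stop at x=0.5425, where predicted. Next the selector path.

```bash
python3 -m crank '{"deltas":[[[-0.03,0,0],[0,0,0],0],[[0,0,0.045],[0,0,-7.5],0],[[0,0,0],[0,0,-7.5],0],[[0,0,0],[0,0,-7.5],0],[[0,0,0],[0,0,-7.5],0],[[0,0,0],[0,0,0],0]]}'
python3 - <<'E'
from h import *
from station import status
q=np.load("q.npy");p0=status.sense()["position"];print(p0)
for f,d in [(30,.034),(30,.018)]+[(k,.018) for k in np.arange(37.5,124,7.5)]+[(120,.04)]:
    a=np.radians(f);p=w(q,[[-.005+.05*np.sin(a)-d*np.cos(a),-.05+.05*np.cos(a)+d*np.sin(a),.096]])[0]
    print(f,d,p.round(4),(p-p0).round(4));p0=p
E
```

```text
time: 4.15
position: [0.5176, -0.0247, 0.1466]
tool_rot: [180.0, 0.1, 148.3]
ft_force: [0.9, -0.1, 0.5]
width: -0.002
gripper_force: 0.0
[ 0.51755243 -0.02468801  0.14658551]
30 0.034 [ 0.5057 -0.1022  0.096 ] [-0.0119 -0.0775 -0.0506]
30 0.018 [ 0.5193 -0.1105  0.096 ] [ 0.0137 -0.0083  0.    ]
37.5 0.018 [ 0.5261 -0.1124  0.096 ] [ 0.0067 -0.0018  0.    ]
45.0 0.018 [ 0.5325 -0.1151  0.096 ] [ 0.0064 -0.0027  0.    ]
52.5 0.018 [ 0.5385 -0.1186  0.096 ] [ 0.006  -0.0035  0.    ]
60.0 0.018 [ 0.544  -0.1228  0.096 ] [ 0.0055 -0.0043  0.    ]
67.5 0.018 [ 0.5488 -0.1278  0.096 ] [ 0.0049 -0.0049  0.    ]
75.0 0.018 [ 0.553  -0.1333  0.096 ] [ 0.0042 -0.0055  0.    ]
82.5 0.018 [ 0.5565 -0.1393  0.096 ] [ 0.0034 -0.006   0.    ]
90.0 0.018 [ 0.5591 -0.1458  0.096 ] [ 0.0026 -0.0064  0.    ]
97.5 0.018 [ 0.5609 -0.1525  0.096 ] [ 0.0018 -0.0067  0.    ]
105.0 0.018 [ 0.5618 -0.1594  0.096 ] [ 0.0009 -0.0069  0.    ]
112.5 0.018 [ 0.5617 -0.1664  0.096 ] [-0.    -0.007  0.   ]
120.0 0.018 [ 0.5608 -0.1732  0.096 ] [-0.0009 -0.0069  0.    ]
120 0.04 [ 0.5722 -0.1544  0.096 ] [0.0114 0.0188 0.    ]
```

```bash
python3 -m crank '{"deltas":[[[-0.006,-0.039,0],[0,0,0],0],[[-0.006,-0.0385,0],[0,0,0],0],[[0,0,0],[0,0,0],0],[[0,0,-0.03],[0,0,0],0],[[0,0,-0.0205],[0,0,0],0],[[0,0,0],[0,0,0],0]]}'; python3 -m crank '{"deltas":[[[0.0135,-0.0083,0],[0,0,0],0],[[0.0067,-0.0018,0],[0,0,-7.5],0],[[0.0064,-0.0027,0],[0,0,-7.5],0],[[0.006,-0.0035,0],[0,0,-7.5],0],[[0.0055,-0.0043,0],[0,0,-7.5],0],[[0.0049,-0.0049,0],[0,0,-7.5],0],[[0.0042,-0.0055,0],[0,0,-7.5],0],[[0,0,0],[0,0,0],0]]}'
```

```text
time: 4.75
position: [0.503, -0.1008, 0.0928]
tool_rot: [-180.0, -0.3, 148.4]
ft_force: [-0.4, 0.3, 1.0]
width: 0.001
gripper_force: 0.0
time: 5.55
position: [0.5535, -0.1331, 0.097]
tool_rot: [179.9, 0.1, 103.4]
ft_force: [-0.4, 0.4, -0.8]
width: 0.001
gripper_force: 0.0
```

On the path at 75°, which should be past the half-way into 3. Continuing to about 116°.

```bash
python3 -m crank '{"deltas":[[[0.0034,-0.006,0],[0,0,-7.5],0],[[0.0026,-0.0064,0],[0,0,-7.5],0],[[0.0018,-0.0067,0],[0,0,-7.5],0],[[0.0009,-0.0069,0],[0,0,-7.5],0],[[0,-0.007,0],[0,0,-7.5],0],[[0,-0.0035,0],[0,0,-3],0],[[0,0,0],[0,0,0],0],[[0,0,0],[0,0,0],0]]}'; python3 -m crank '{"deltas":[[[0.015,0.025,0],[0,0,0],0],[[0,0,0.045],[0,0,0],0],[[-0.02,0.045,0.02],[0,0,0],0],[[-0.03,0.04,0],[0,0,0],0],[[-0.03,0.04,0],[0,0,0],0],[[-0.03,0.04,0],[0,0,0],0],[[-0.03,0.04,0],[0,0,0],0],[[0,0,0],[0,0,0],0]]}'
python3 - <<'E'
from station import snapshot
import cv2
a=snapshot("top");b=snapshot("scene")
cv2.imwrite("pics/top2.png",a)
cv2.imwrite("pics/v2.png",cv2.hconcat([cv2.resize(a[160:270,255:405],(400,293),interpolation=2),cv2.resize(b[190:310,235:410],(400,293),interpolation=2)]))
E
```

```text
time: 6.35
position: [0.5614, -0.1695, 0.0964]
tool_rot: [179.9, 0.0, 63.0]
ft_force: [0.4, 0.2, 0.0]
width: -0.001
gripper_force: 0.0
time: 7.15
position: [0.4336, 0.0615, 0.1588]
tool_rot: [-179.9, -0.0, 63.3]
ft_force: [0.0, 0.3, -0.2]
width: 0.0
gripper_force: 0.0
```

View pics/v2.png

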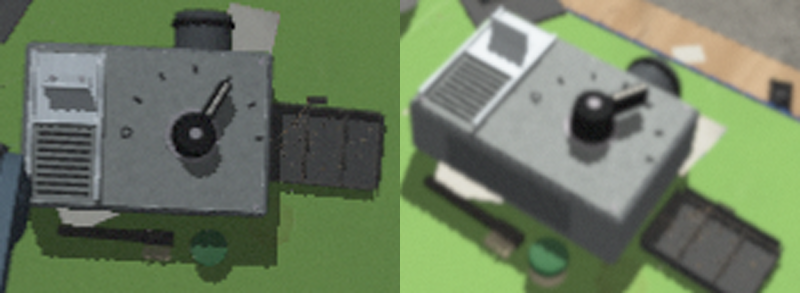

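The left panel shows the lever over mark 4 (228,82), with 5 and 6 still visible to its right. The shutter is fully back with every slot uncovered, and the tray, brush and jar look unmoved.

```bash
python3 -c "
from station import bot
print(bot.close_job())"
```

```text
the job is handed in; nothing more can be done
None
```

The job is handed in at about 7 s on the robot's clock: the shutter is fully open against its stop and the fan selector is at speed 4. The arm was clear of everything; the last pictures show the jar, brush and tray in place. I didn't recheck the four items on the left, and the hand-in gave no verdict.

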